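Load and expose a model in a light-curing unit

TASK

Set the plaster model, teeth up, on the pulled-out tray of the small white light-curing unit, and push the tray fully home by its black post, so that the model pushes through the amber flap and the flap falls shut behind it. Then press the green button on top fully down, hold it down without a break for at least five seconds, and let it go. Keep the model upright, and leave the blue-lidded tin, the blue mixing cup and the small amber bottle where they stand.

Things in the scene. Friction and masses are not known exactly. Their poses are not given: they have to be found in the camera images.
- curing_unit: White light-curing unit, fixed to the bench: a box 150 deep (x) x 140 wide (y) x 78 mm high. Origin: centre of its underside, on the worktop. Its own -x points out of the front face (which lies at x = -75 mm), the way the tray pulls out. The front opening is 108 mm wide and reaches from 4 to 64 mm height; the chamber ends at x = +67 mm.
- tray (a joint): Slide of the tray, m: 0 = fully home (against its stop), 0.155 = fully out; starts nearly fully out. It moves along the unit's x axis with about 2 N of friction and stays where it is left.
- tray_bed (a point): Centre of the top face of the tray's aluminium bed, 84 (x) x 100 mm (y), 10 mm above the worktop; axes as the unit's. A stop bar 10 mm high across its front end (42 mm towards -x) keeps the model from sliding back; far end open, side rims 2 mm high. At home it is at x = +18 mm in the unit. A model standing within 15 mm of here passes the opening, fits the chamber and clears the flap.
- tray_handle (a point): Black upright post at the front end of the tray, 24 mm wide (y) x 12 mm thick (x), from 10 to 72 mm height; this point is in its middle at 55 mm height. 125 mm towards -x from tray_bed; at home it stands 32 mm in front of the unit's front face.
- flap (a joint): Amber flap that closes the front opening, hung from its top edge (hinge 60 mm high, 7 mm behind the front face) and 44 mm long; swings inward only. rad: 0 = hanging shut, 1.5 = fully open. A weak spring and its weight close it (under 1 N at the edge); a model on the tray pushes it open, and it falls shut once the model is past.
- flap_edge (a point): Middle of the flap's lower edge, 16 mm above the worktop when shut.
- model_center (a point): Centre of the plaster model (cream dental arch with teeth up), 62 (x) x 66 (y) x 28 mm high, half-way up (14 mm above its underside). Its solid base is 20 mm high and can be gripped across x or across y; the teeth stand on top. 0.14 kg. z is up.
- jog_button (a joint): Green round momentary button on the unit's top, m: 0 = up, 0.006 = fully down. It springs back when let go. Starts to move at 1.5 N, 5 N holds it fully down. It counts as down beyond 0.004.
- jog_button_top (a point): Centre of the top face of the green button, 30 mm in diameter, about 100 mm above the worktop when up; pressed straight down.
- polishing_tin: Round tin with a blue lid, 64 mm across x 28 mm high; origin at the centre of its underside. To be left alone.
- mixing_cup: Blue rubber mixing cup, 68 mm across x 42 mm high; origin at the centre of its underside. To be left alone.
- etch_liquid: Small amber bottle with a white cap, 26 mm across x 63 mm high; origin at the centre of its underside. To be left alone.
Mind the look-alikes: they are no part of the job. Of the things shaped like the curing_unit, the white one is meant.

How it is judged:
On the way, in this order (a step that is already met when the one before it is completed fails the run):
1. the model stands upright in the middle part of the pulled-out tray, let go (x of model_center in the frame of tray_bed between -0.022 and 0.022 m and y of model_center in the frame of tray_bed between -0.02 and 0.02 m and z of model_center in the frame of tray_bed below 0.018 m and angle between model_center's own z axis and vertical below 0.15 rad and value of joint tray above 0.1 m and contact force between the fingers and anything else below 0.2 N), for 0.2 s.
2. the tray is fully home with the model inside and the flap has fallen shut behind it (value of joint tray below 0.008 m and value of joint flap below 0.15 rad and x of model_center in the frame of curing_unit above -0.01 m and angle between model_center's own z axis and vertical below 0.15 rad), for 0.2 s.
3. the green button is held down without a break for five seconds (value of joint jog_button above 0.004 m), for 4.8 s.
4. the button is let go and is up again (value of joint jog_button below 0.001 m), for 0.2 s.
At the end, for the whole second after the job is handed in: The tray is home (within 8 mm), the model stands upright on it inside the unit, the flap hangs shut (within 0.15 rad) and the button is up again (all of step 2 and value of joint jog_button below 0.001 m and x of model_center in the frame of curing_unit below 0.045 m and y of model_center in the frame of curing_unit between -0.025 and 0.025 m and z of model_center in the frame of curing_unit below 0.028 m); the robot touches nothing.
It fails at once if the model is tipped over (angle between model_center's own z axis and vertical above 0.7 rad).
It fails at once if the tin, the cup or the amber bottle is moved more than 3 cm (distance of any of polishing_tin, mixing_cup, etch_liquid from where it was at the start of the episode above 0.03 m).
It also fails if it takes over 62 s, if anything falls off the work surface, if the arm or the gripper's body presses on something with over 40 N, if the wrist force passes 120 N, or if a joint passes its speed limit or range.

ROBOT

A 7-joint arm with a two-finger parallel gripper is mounted at the origin on a cart in front of the work surface, level with it; the furniture and walls round the work are solid. World frame = base frame: x ahead of the robot, y to its left, z up, the work surface at z = 0. Lengths are in m, angles in rad, forces in N, time in s.
With the tool pointing down it reaches from about 0.425 to 0.925 m from the base axis. Payload 6.8 kg.
Tool frame: the origin (TCP) lies at the very end of the fingers, on their centre line; the grasp point (between the pads) lies 19 mm behind it (r.grip_point_offset is the distance from the TCP to the grasp point, in m); z points along the fingers, y is the line along which they close (so a half turn about z gives the same grasp; the last joint's range is limited). The gripper opens to 85 mm and grips with 20 to 120 N. Pads are 22 mm wide; open, the fingers measure 114 mm over their backs; the gripper's body (76 mm by 85 mm) begins 54 mm behind the grasp point. The pads swing forward as they close: fully open they stand 13 mm farther back than shut.
Start: joints at [1.116, 0.477, 0.022, 1.555, -0.011, 1.109, -0.083], TCP at [0.229, -0.635, 0.231] pointing down, gripper open.
Joint ranges: [-2.96, 2.96], [-0.34, 2.1], [-1.41, 1.46], [0.24, 2.44], [-1.37, 4.51], [0.17, 1.92], [-2.96, 2.96]. Speed limits (rad/s): [2.39, 2.39, 3.14, 3.14, 3.14, 3.14, 3.14].

INTERFACE

Orientations are given as a rotation vector (axis times angle).
In Python, from bench import status, eyes, r gives the robot as it stands.
- The arm moves only by the shell command python3 -m crank 'ROWS' [OPENING] [FORCE]. ROWS is JSON, a list of rows, each a list of 6 numbers: the shift along the tool's x, y, z normalised to -1 to 1, where 1 is 0.02 m, then the turn, a rotation vector about the tool's x, y, z normalised to -1 to 1, where 1 is 45 degrees. A call has 1 to 12 rows; each row shifts and turns the commanded pose from where the row before left it, along the tool's axes as they then stand; what a row does not reach is not made up. A row lasts 1/10 s, in which the tool goes at most 50 mm and 8.59 degrees, less where a joint would pass 70% of its speed; a pose out of reach is approached as far as the arm can. A call with a number of a shift or a turn outside -1 to 1 is refused whole. A call with a gripper value outside its range is refused whole. OPENING is the opening, from 0 (shut) to 1 (fully open), set as the call begins (- or left out, the last holds). The fingers move at their own pace and stop on an object; FORCE is the grip in N (left out, the last holds). Time passes only in rows, so rows that do not move let the fingers close. It gives the time, the measured TCP pose, the force, the opening and the grip force at its end, in the units of the state.
- status.get_obs(): the state, without advancing time (a new reading comes with each control period).
- eyes.grab_frame(name): name is "scene" or "top" or "wrist"; returns a dict with "image" (480x640x3 uint8, red, green, blue), "depth" (480x640 float32, m along the optical axis (not along the pixel's ray), 0 where there is no reading), "fovy" (degrees; the focal length in pixels is half the picture's height over the tangent of half this angle, whatever the lens; pixels are square), "cx", "cy" (the principal point, pixels), "world_to_cam" (4x4, takes a point from world to camera coordinates). Camera axes: x right, y up, looking along -z (the intrinsics and any distortion apply to the point x, -y, -z); pixel columns grow to the right and rows downward; lengths in m; the calibration is good to about 2 mm. A picture is of the moment at which its call begins.
- r.hand_in(): hands the job in; it is judged then, once.
The state is a dict: "clock": time; "joints": joint angles; "qvel": joint speeds; "tau": joint torques, N m; "tcp_pos": TCP position; "orientation": TCP orientation; "contact_force": force on the tool from outside, world axes, zero at the start; "moment": the same for the moment, N m; "grip_width": finger opening in m; "gripper_force": force on a finger pad.
Only numpy, scipy, OpenCV 4.12 (cv2) and the standard library are available. Lean on these libraries where they do the work, as an engineer would, in place of code of your own. Each camera call takes 0.05 s, during which the arm holds its last target. There are 200 camera calls.

## Working session

There is one attempt and no reset: what is moved stays moved. The work goes in short steps, Python scripts to look and compute and a shell command to move; the robot and the scene stay as the last step left them, time stands still between calls to the robot, and variables do not carry over. Pictures are saved under pics/ and viewed, at most 10 in all, crops included, and the job is handed in when it is done.

```bash
mkdir -p pics; ls; cat > h.py <<'E'
import numpy as np, cv2
from bench import status, eyes, r
def grab(n,save=None):
    f=eyes.grab_frame(n)
    if save: cv2.imwrite(f'pics/{save}.png',f['image'][:,:,::-1])
    return f
def pts(f):
    h,w=f['depth'].shape; F=h/2/np.tan(np.radians(f['fovy'])/2)
    u,v=np.meshgrid(np.arange(w),np.arange(h)); d=f['depth']
    P=np.stack([(u-f['cx'])/F*d,-(v-f['cy'])/F*d,-d,np.ones_like(d)],-1)
    return (P@np.linalg.inv(f['world_to_cam']).T)[...,:3]
E
python3 - <<'E'
from h import *
o=status.get_obs(); print(o)
a=grab('scene','s0');b=grab('top','t0')
np.savez('f0.npz',s=pts(a),t=pts(b),si=a['image'],ti=b['image'])
for f in (a,b): print(f['fovy'],f['cx'],f['cy'],np.linalg.inv(f['world_to_cam'])[:3].round(3), [k for k in f])
E
```

```text
pics
{'clock': 0.0, 'joints': array([ 1.11591124,  0.47779894,  0.02231347,  1.55648094, -0.01148756,
        1.10927614, -0.08308501]), 'qvel': array([ 0.00148857,  0.00073635,  0.00070387, -0.00232952,  0.00047182,
       -0.00111352,  0.00107935]), 'tau': array([-9.15849305e-04, -5.96447575e+01,  1.60801850e+00, -2.81197429e+01,
        1.25551934e-02,  9.26978333e-03, -1.90103890e-05]), 'tcp_pos': array([ 0.22920894, -0.63425292,  0.23031353]), 'orientation': array([-3.09271428e+00, -5.41797044e-01,  7.05828941e-04]), 'contact_force': array([-0.77938905,  0.9136587 , -0.08386531]), 'moment': array([0.02978699, 0.0403437 , 0.06141008]), 'gripper_force': 0.0, 'grip_width': 0.08523101567101739}
45.83507950901304 321.70267938437496 240.37372789582514 [[-0.791  0.374 -0.484 -0.136]
 [-0.612 -0.496  0.616  0.694]
 [-0.01   0.784  0.621  0.998]] ['image', 'depth', 'fovy', 'cx', 'cy', 'world_to_cam']
54.49217605427641 330.23983487850137 237.85240627033212 [[-0.008  0.999 -0.045  0.514]
 [-1.    -0.009 -0.012 -0.239]
 [-0.012  0.045  0.999  1.433]] ['image', 'depth', 'fovy', 'cx', 'cy', 'world_to_cam']
```

View pics/s0.png

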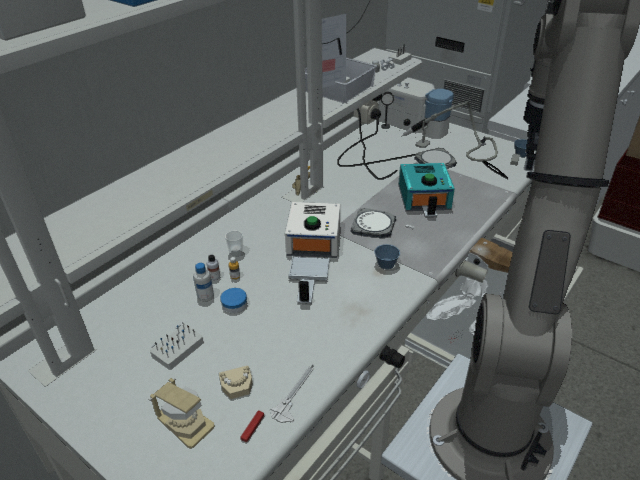

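View pics/t0.png

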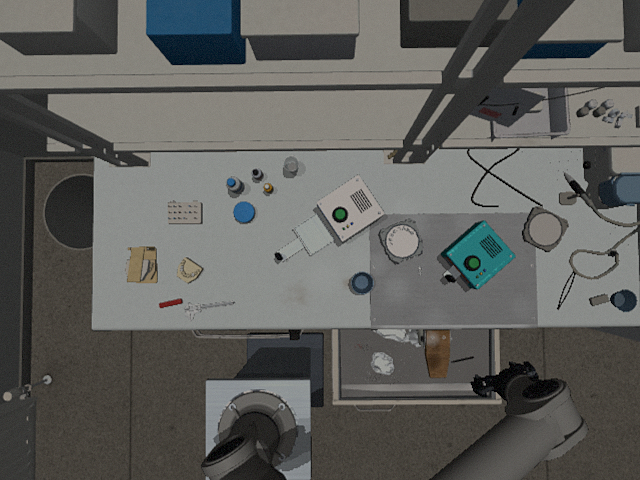

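The white unit is at top (350,209) with its tray out to the post at (278,257); the teal unit at (478,255) is the look-alike. For the model there are three candidates. The loose arch at top (188,270) is cream with its teeth up, so it fits. The articulator at (142,265) holds a mounted model, and the disc at (400,240) is a round plate. I'll crop to confirm and measure.

```bash
python3 - <<'E'
from h import *
z=np.load('f0.npz');t=z['t'];ti=z['ti']
c=np.hstack([cv2.resize(ti[235:300,110:220],None,fx=3.6,fy=3.6,interpolation=cv2.INTER_CUBIC),cv2.resize(ti[165:275,265:390],(396,234),interpolation=cv2.INTER_CUBIC)[:234]])
cv2.imwrite('pics/c0.png',c[:,:,::-1])
hsv=cv2.cvtColor(ti,cv2.COLOR_RGB2HSV)
for n,(x0,x1,y0,y1,zl,zh) in dict(model=(172,208,252,288,.008,.06),unit=(310,390,170,250,.07,.088),button=(325,355,200,230,.09,.12),post=(265,290,245,270,.04,.09),bed=(290,335,215,258,.006,.016),cup=(345,378,268,298,.01,.08),tin=(230,258,198,226,.01,.08),bottle=(260,276,178,196,.01,.1),mixed=(225,300,150,200,.02,.2)).items():
    P=t[y0:y1,x0:x1].reshape(-1,3); Q=P[(P[:,2]>zl)&(P[:,2]<zh)]
    if len(Q)<5: print(n,len(Q),P[:,2].max());continue
    rect=cv2.minAreaRect((Q[:,:2]*1000).astype(np.float32))
    print(n,len(Q),np.round(np.median(Q,0),4),'z95',np.percentile(Q[:,2],[5,95]).round(3),'rect',np.round(rect[0],1),np.round(rect[1],1),round(rect[2],1))
for n,(x0,x1,y0,y1) in dict(shelf=(40,640,90,150),upr=(395,430,120,165),upl=(90,150,120,165)).items():
    P=t[y0:y1,x0:x1].reshape(-1,3); print(n,np.percentile(P,[2,50,98],axis=0).round(2).tolist())
E
```

```text
model 440 [0.4841 0.2095 0.0221] z95 [0.013 0.03 ] rect [482.1 206.8] [101.5 106.3] 86.5
unit 2282 [ 0.6673 -0.2866  0.0784] z95 [0.074 0.083] rect [ 663.7 -281.7] [140.  151.2] 32.9
button 140 [ 0.6451 -0.2518  0.0973] z95 [0.09  0.104] rect [ 643.2 -251.7] [42.3 41.4] 67.5
post 40 [ 0.5252 -0.0702  0.0713] z95 [0.05  0.077] rect [524.4 -68.4] [23.1 12.4] 30.9
bed 1012 [ 0.5845 -0.1664  0.0107] z95 [0.007 0.015] rect [ 586.1 -166.4] [134.9 125.5] 89.7
cup 244 [ 0.4412 -0.3196  0.0311] z95 [0.012 0.045] rect [ 434.7 -316.1] [69.9 85.8] 80.7
tin 362 [0.6607 0.0378 0.0297] z95 [0.024 0.035] rect [660.6  39.8] [65.2 62.6] 59.9
bottle 79 [ 0.7282 -0.0378  0.0481] z95 [0.017 0.066] rect [739.6 -26.4] [52.6 23.6] 47.2
mixed 531 [ 0.7501 -0.0061  0.0591] z95 [0.025 0.104] rect [757.  -29.1] [ 78.1 224. ] 18.3
shelf [[0.8, -1.0, 0.21], [0.86, -0.25, 0.24], [0.95, 0.47, 0.65]]
upr [[0.8, -0.51, -0.0], [0.81, -0.44, 0.24], [0.87, -0.4, 0.44]]
upl [[0.8, 0.25, -0.0], [0.82, 0.34, 0.24], [0.88, 0.51, 0.33]]
```

View pics/c0.png

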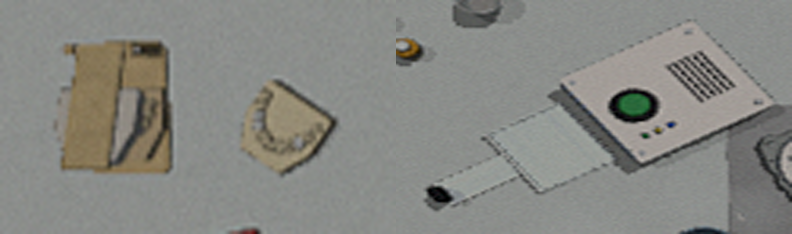

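The crop confirms both: the loose cream arch at about top (188,270), and the white unit with its tray, post and green button. Next I'll get the model's footprint at a larger scale.

```bash
python3 - <<'E'
from h import *
z=np.load('f0.npz')
for k,(x0,x1,y0,y1) in dict(t=(168,210,250,290),s=(210,262,358,402)).items():
    im=z[k+'i'][y0:y1,x0:x1]; P=z[k][y0:y1,x0:x1]
    hsv=cv2.cvtColor(im,cv2.COLOR_RGB2HSV); m=((hsv[...,1]>60)&(hsv[...,0]<30)&(hsv[...,2]>50)).astype(np.uint8)
    n,l,st,_=cv2.connectedComponentsWithStats(m); i=1+st[1:,4].argmax(); m=l==i
    Q=P[m]; print(k,len(Q),np.median(Q,0).round(3),np.percentile(Q[:,2],[5,50,95]).round(3))
    Qt=Q[Q[:,2]>.005]
    rect=cv2.minAreaRect((Qt[:,:2]*1000).astype(np.float32)); print(np.round(rect[0],1),np.round(rect[1],1),rect[2])
    hull=cv2.approxPolyDP(cv2.convexHull((Qt[:,:2]*1000).astype(np.float32)),5,True)[:,0]; print(hull.round(0).tolist())
    cv2.imwrite(f'pics/m{k}.png',cv2.resize(im,(400,400*im.shape[0]//im.shape[1]),interpolation=cv2.INTER_CUBIC)[:,:,::-1])
a,b=[cv2.imread(f'pics/m{k}.png') for k in 'ts']; h=min(len(a),len(b)); cv2.imwrite('pics/m.png',np.hstack([a[:h],b[:h]]))
E
```

```text
t 47 [0.505 0.2   0.022] [0.016 0.022 0.029]
[504.1 201.3] [68.2 25.9] 76.6411361694336
[[499.0, 237.0], [487.0, 170.0], [520.0, 214.0]]Traceback (most recent call last):
  File "<stdin>", line 6, in <module>
ValueError: attempt to get argmax of an empty sequence
```

```bash
python3 -m crank '[[0.97,-0.58,-0.2,0,0,0],[0.97,-0.58,-0.2,0,0,0],[0.97,-0.58,-0.2,0,0,0],[0.97,-0.58,-0.2,0,0,0],[0.97,-0.58,-0.2,0,0,0],[0.97,-0.58,0,0,0,0],[0.97,-0.58,0,0,0,0],[0.97,-0.58,0,0,0,0],[0.97,-0.58,0,0,0,0],[0.97,-0.58,0,0,0,0],[0.97,-0.58,0,0,0,0],[0.97,-0.58,0,0,0,0]]' 1 40; python3 -m crank '[[0.97,-0.58,0,0,0,0],[0.97,-0.58,0,0,0,0],[0.97,-0.58,0,0,0,0],[0.97,-0.58,0,0,0,0],[0.97,-0.58,0,0,0,0],[0.97,-0.58,0,0,0,0],[0.3,-1,0,0,0,0],[0.3,-1,0,0,0,0],[0.3,-1,0,0,0,0],[0.3,-1,0,0,0,0],[0.3,-1,0,0,0,0],[0.3,-1,0,0,0,0]]'; python3 -m crank '[[0.3,-1,0,0,0,0],[0.3,-1,0,0,0,0],[0.3,-1,0,0,0,0],[0.3,-1,0,0,0,0],[0.3,-1,0,0,0,0],[0.3,-1,0,0,0,0],[0.3,-1,0,0,0,0],[0.3,-1,0,0,0,0],[0.3,-1,0,0,0,0],[0.3,-1,0,0,0,0],[0.3,-1,0,0,0,0],[0.3,-1,0,0,0,0]]'; python3 - <<'E'
from h import *
o=status.get_obs();print(o['clock'],o['tcp_pos'],o['orientation'],o['joints'])
f=grab('wrist','w1'); print(np.linalg.inv(f['world_to_cam']).round(3))
E
```

```text
clock: 1.3
tcp_pos: [0.4013, -0.4238, 0.2509]
orientation: [-3.094, -0.542, 0.001]
contact_force: [0.2, -0.3, 0.2]
grip_width: 0.0855
gripper_force: 0.0
clock: 2.5
tcp_pos: [0.4795, -0.1938, 0.251]
orientation: [-3.094, -0.542, 0.001]
contact_force: [0.6, 0.3, -0.8]
grip_width: 0.0851
gripper_force: 0.0
clock: 3.7
tcp_pos: [0.4657, 0.0562, 0.251]
orientation: [3.094, 0.542, -0.001]
contact_force: [-0.2, 0.7, -0.3]
grip_width: 0.0855
gripper_force: 0.0
3.7 [0.46567789 0.05622908 0.25104944] [ 3.09440181e+00  5.41883652e-01 -8.74335815e-04] [ 0.11904235  0.14150316 -0.40580001  1.98332146  0.06504762  1.02962561
 -1.54077893]
[[ 0.34   0.891  0.299  0.542]
 [-0.94   0.323  0.108  0.086]
 [-0.001 -0.318  0.948  0.394]
 [ 0.     0.     0.     1.   ]]
```

View pics/w1.png

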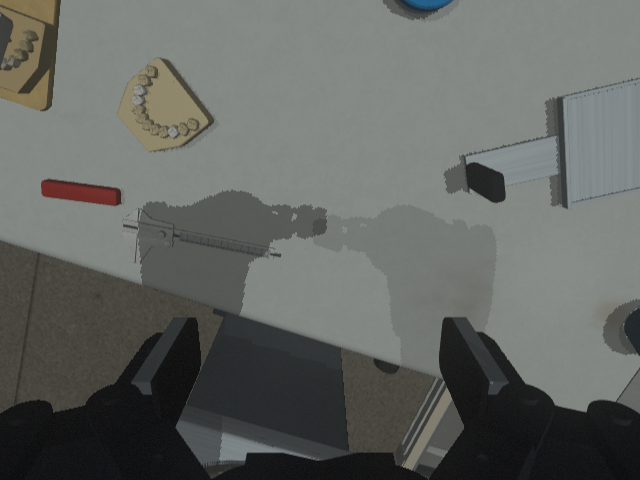

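The wrist view shows the arch at (165,105). Its flat back runs from (160,60) to (213,118), and the teeth are up. Now I'll measure its base outline.

```bash
python3 - <<'E'
from h import *
f=grab('wrist'); im=f['image']; P=pts(f)
hsv=cv2.cvtColor(im,cv2.COLOR_RGB2HSV)
print(hsv[115,190],hsv[120,155],hsv[200,300],hsv[120,240])
m=((P[...,2]>.007)&(P[...,2]<.04)); m[:, :90]=0; m[:,240:]=0; m[:45]=0; m[165:]=0
Q=P[m]; print(len(Q),np.percentile(Q[:,2],[5,25,50,75,95]).round(4))
for lo,hi in((.015,.023),(.007,.04)):
    q=(P[m&(P[...,2]>lo)&(P[...,2]<hi)][:,:2]*1000).astype(np.float32)
    rect=cv2.minAreaRect(q); print(lo,np.round(rect[0],1),np.round(rect[1],1),round(rect[2],1))
    print(cv2.approxPolyDP(cv2.convexHull(q),3,True)[:,0].round(0).tolist())
# post
mp=(P[...,2]>.055)&(P[...,2]<.08); mp[:,:440]=0; mp[:,530:]=0; mp[:130]=0;mp[220:]=0
q=(P[mp][:,:2]*1000).astype(np.float32); print('post',len(q),cv2.minAreaRect(q),np.median(P[mp][:,2]))
E
```

```text
[ 24  66 144] [ 24  61 100] [ 60   8 135] [ 65  11 139]
5521 [0.0175 0.0195 0.0202 0.0221 0.0276]
0.015 [483.1 211.4] [66.1 62.1] 55.6
[[525.0, 221.0], [496.0, 241.0], [470.0, 245.0], [448.0, 212.0], [461.0, 187.0], [490.0, 169.0]]
0.007 [483.1 211.4] [66.1 62.1] 55.6
[[525.0, 220.0], [496.0, 241.0], [470.0, 245.0], [448.0, 212.0], [461.0, 187.0], [489.0, 168.0]]
post 625 ((525.4581298828125, -67.86705017089844), (23.54111671447754, 12.831916809082031), 32.22822952270508) 0.07010668727995428
```

```bash
python3 -m crank '[[0,0,0,0,0,-0.158],[0,0,0,0,0,-0.158],[0,0,0,0,0,-0.158],[0,0,0,0,0,-0.158],[0,0,0,0,0,-0.158],[0.985,-0.524,0.9,0,0,0],[0.985,-0.524,0.9,0,0,0],[0.985,-0.524,0.9,0,0,0],[0.985,-0.524,0.9,0,0,0],[0.985,-0.524,0.9,0,0,0],[0.985,-0.524,0.9,0,0,0],[0.985,-0.524,0.9,0,0,0]]' 1; python3 -m crank '[[0,0,0,0,0,0],[0,0,0,0,0,0]]'
cat >> h.py <<'E'
from scipy.spatial.transform import Rotation as R
def delta(target,yaw):
    "shift in tool units (1=20 mm) and remaining z-turn units to target xyz / world yaw of tool x (deg)"
    o=status.get_obs(); M=R.from_rotvec(o['orientation']).as_matrix()
    y=np.degrees(np.arctan2(M[1,0],M[0,0]))
    print('clock',o['clock'],'tcp',o['tcp_pos'].round(4),'yaw',round(y,2),'tilt',np.degrees(np.arccos(-M[2,2])).round(2),'F',o['contact_force'].round(1),'w',round(o['grip_width'],4))
    print('shift',(M.T@(np.array(target)-o['tcp_pos'])/.02).round(3),'turn',round(-((yaw-y+180)%360-180)/45,3))
E
python3 -c "
from h import *
delta([.4831,.2114,.004],55.6)"
```

```text
clock: 5.0
tcp_pos: [0.4843, 0.2103, 0.1242]
orientation: [2.782, 1.459, -0.001]
contact_force: [-0.2, 0.5, -0.2]
grip_width: 0.0855
gripper_force: 0.0
clock: 5.2
tcp_pos: [0.4838, 0.2099, 0.1248]
orientation: [2.781, 1.461, -0.003]
contact_force: [0.2, -0.3, 0.4]
grip_width: 0.0852
gripper_force: 0.0
clock 5.2 tcp [0.4838 0.2099 0.1248] yaw 55.44 tilt 0.1 F [ 0.2 -0.3  0.4] w 0.0852
shift [ 0.053 -0.068  6.04 ] turn -0.004
```

```bash
python3 -m crank '[[0.05,-0.07,1,0,0,0],[0,0,1,0,0,0],[0,0,1,0,0,0],[0,0,1,0,0,0],[0,0,1,0,0,0],[0,0,0.5,0,0,0],[0,0,0.5,0,0,0],[0,0,0,0,0,0]]' 1; python3 -m crank '[[0,0,0,0,0,0],[0,0,0,0,0,0],[0,0,0,0,0,0],[0,0,0,0,0,0],[0,0,0,0,0,0],[0,0,0,0,0,0],[0,0,0,0,0,0],[0,0,0,0,0,0]]' 0 40; python3 -c "
from h import *
delta([.4831,.2114,.004],55.6)
grab('wrist','w2')"
```

```text
clock: 6.0
tcp_pos: [0.4833, 0.2114, 0.0049]
orientation: [2.781, 1.46, -0.002]
contact_force: [-0.7, -0.4, 0.1]
grip_width: 0.0854
gripper_force: 0.0
clock: 6.8
tcp_pos: [0.484, 0.2125, 0.0064]
orientation: [2.781, 1.461, 0.002]
contact_force: [-1.5, -1.0, 5.2]
grip_width: 0.0604
gripper_force: 43.2
clock 6.8 tcp [0.484  0.2125 0.0064] yaw 55.42 tilt 0.09 F [-1.5 -1.   5.2] w 0.0604
shift [-0.074 -0.007  0.122] turn -0.004
```

View pics/w2.png

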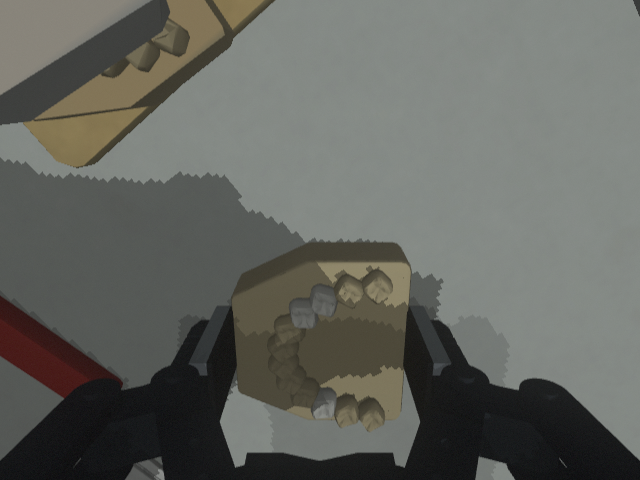

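```bash
python3 -m crank '[[0,0,-0.3,0,0,0],[0,0,-0.7,0,0,0],[0,0,-1,0,0,0],[0,0,-1,0,0,0],[0,0,-1,0,0,0],[0,0,-1,0,0,0],[0,0,-1,0,0,0]]'; python3 -m crank '[[0,0,0,0,0,-0.15],[0,0,0,0,0,-0.15],[0,0,0,0,0,-0.15],[0,0,0,0,0,-0.15],[0,0,0,0,0,-0.15],[0,0,0,0,0,-0.15],[0,0,0,0,0,-0.15],[0,0,0,0,0,-0.15],[0,0,0,0,0,-0.15],[0,0,0,0,0,-0.15],[0,0,0,0,0,0],[0,0,0,0,0,0]]'; python3 -c "
from h import *
delta([.5934,-.1729,.12],122.9)"
```

```text
clock: 7.55
tcp_pos: [0.4833, 0.2123, 0.1272]
orientation: [2.781, 1.461, 0.001]
contact_force: [0.7, -0.3, -1.9]
grip_width: 0.0601
gripper_force: 44.1
clock: 8.75
tcp_pos: [0.4834, 0.2121, 0.1259]
orientation: [1.505, 2.757, 0.0]
contact_force: [-0.1, -0.2, -1.4]
grip_width: 0.0603
gripper_force: 44.1
clock 8.75 tcp [0.4834 0.2121 0.1259] yaw 122.73 tilt 0.02 F [-0.1 -0.2 -1.4] w 0.0603
shift [-19.168  -5.783   0.296] turn -0.004
```

```bash
python3 -m crank '[[-0.4,-0.12,0,0,0,0],[-0.8,-0.24,0,0,0,0],[-0.9,-0.27,0,0,0,0],[-0.9,-0.27,0,0,0,0],[-0.9,-0.27,0,0,0,0],[-0.9,-0.27,0,0,0,0],[-0.9,-0.27,0,0,0,0],[-0.9,-0.27,0,0,0,0],[-0.9,-0.27,0,0,0,0],[-0.9,-0.27,0,0,0,0],[-0.9,-0.27,0,0,0,0],[-0.9,-0.27,0,0,0,0]]'; python3 -m crank '[[-0.9,-0.27,0,0,0,0],[-0.9,-0.27,0,0,0,0],[-0.9,-0.27,0,0,0,0],[-0.9,-0.27,0,0,0,0],[-0.9,-0.27,0,0,0,0],[-0.9,-0.27,0,0,0,0],[-0.9,-0.27,0,0,0,0],[-0.8,-0.27,0,0,0,0],[-0.7,-0.25,0,0,0,0],[-0.4,-0.1,0,0,0,0],[0,0,0,0,0,0],[0,0,0,0,0,0]]'; python3 - <<'E'
from h import *
delta([.5934,-.1729,.02],122.9)
f=grab('wrist','w3');P=pts(f)
m=(P[...,2]>.055)&(P[...,2]<.08); 
n,l,st,c=cv2.connectedComponentsWithStats(m.astype(np.uint8))
for i in range(1,n):
    if st[i,4]>150:
        q=(P[l==i][:,:2]*1000).astype(np.float32); print(st[i],[np.round(a,1) for a in cv2.minAreaRect(q)])
E
```

```text
clock: 9.95
tcp_pos: [0.5429, 0.0062, 0.1254]
orientation: [1.504, 2.758, -0.001]
contact_force: [0.2, -0.3, -1.1]
grip_width: 0.0604
gripper_force: 44.1
clock: 11.15
tcp_pos: [0.5898, -0.1563, 0.1253]
orientation: [-1.5, -2.76, -0.001]
contact_force: [-0.0, 0.2, -1.6]
grip_width: 0.0601
gripper_force: 44.1
clock 11.15 tcp [ 0.5898 -0.1563  0.1253] yaw 122.95 tilt 0.04 F [-0.   0.2 -1.6] w 0.0601
shift [-0.797 -0.301  5.263] turn 0.001
[ 274   17   56   34 1744] [array([524.6, -68.5]), array([23.9, 12.2]), np.float64(33.4)]
[615 346  25  63 638] [array([ 787. , -119.7]), array([15. , 40.2]), np.float64(46.8)]
[ 220  370  200   97 6208] [array([ 642.2, -235.6]), array([111.5,  52.7]), np.float64(32.3)]
```

View pics/w3.png

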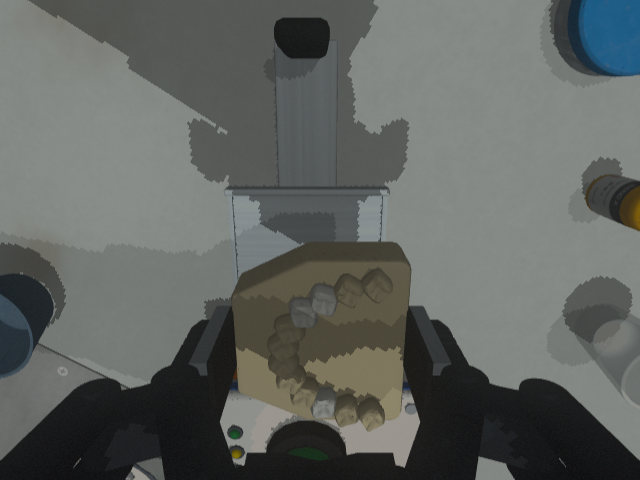

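```bash
python3 -m crank '[[-0.4,-0.15,0,0,0,0],[-0.4,-0.15,0,0,0,0],[0,0,1,0,0,0],[0,0,1,0,0,0],[0,0,1,0,0,0],[0,0,1,0,0,0],[0,0,0.6,0,0,0],[0,0,0.4,0,0,0],[0,0,0,0,0,0],[0,0,0,0,0,0]]'; python3 - <<'E'
from h import *
delta([.5934,-.1729,.016],122.9)
E
python3 -m crank '[[0,0,0.15,0,0,0],[0,0,0.1,0,0,0],[0,0,0,0,0,0]]'; python3 -m crank '[[0,0,0.06,0,0,0],[0,0,0,0,0,0]]'
```

```text
clock: 12.2
tcp_pos: [0.5941, -0.1739, 0.0259]
orientation: [1.501, 2.759, 0.0]
contact_force: [-0.0, 0.4, -1.2]
grip_width: 0.0603
gripper_force: 44.1
clock 12.2 tcp [ 0.5941 -0.1739  0.0259] yaw 122.92 tilt 0.06 F [-0.   0.4 -1.2] w 0.0603
shift [ 0.063 -0.001  0.495] turn 0.0
clock: 12.5
tcp_pos: [0.5935, -0.174, 0.0204]
orientation: [1.501, 2.76, -0.0]
contact_force: [0.7, 0.4, -1.5]
grip_width: 0.0606
gripper_force: 44.1
clock: 12.7
tcp_pos: [0.5935, -0.1739, 0.0191]
orientation: [-1.501, -2.76, 0.0]
contact_force: [-0.4, -0.0, -2.0]
grip_width: 0.06
gripper_force: 44.1
```

Not touching yet; I'll lower it in small steps.

```bash
for i in 1; do python3 -m crank '[[0,0,0.1,0,0,0],[0,0,0,0,0,0],[0,0,0,0,0,0]]'; done; python3 -m crank '[[0,0,0.07,0,0,0],[0,0,0,0,0,0]]'; python3 -m crank '[[0,0,0.05,0,0,0],[0,0,0,0,0,0]]'
```

```text
clock: 13.0
tcp_pos: [0.5934, -0.1738, 0.017]
orientation: [-1.501, -2.76, 0.0]
contact_force: [-0.5, -0.2, -1.5]
grip_width: 0.0601
gripper_force: 44.1
clock: 13.2
tcp_pos: [0.5938, -0.1741, 0.0165]
orientation: [1.501, 2.759, -0.001]
contact_force: [-2.8, -0.3, 5.5]
grip_width: 0.0603
gripper_force: 44.9
clock: 13.4
tcp_pos: [0.5941, -0.1745, 0.0164]
orientation: [1.501, 2.758, -0.002]
contact_force: [-4.9, -1.8, 12.5]
grip_width: 0.0598
gripper_force: 45.7
```

```bash
python3 -m crank '[[0,0,-0.05,0,0,0]]'; python3 -m crank '[[0,0,0,0,0,0],[0,0,0,0,0,0],[0,0,0,0,0,0],[0,0,0,0,0,0],[0,0,0,0,0,0],[0,0,0,0,0,0]]' 0.95; python3 -m crank '[[0,0,-0.3,0,0,0],[0,0,-0.7,0,0,0],[0,0,-1,0,0,0],[0,0,-1,0,0,0],[0,0,-1,0,0,0],[0,0,-1,0,0,0],[0,0,-1,0,0,0],[0,0,-1,0,0,0],[0,0,0,0,0,0],[0,0,0,0,0,0]]'; python3 - <<'E'
from h import *
delta([.5246,-.0685,.12],122.9)
f=grab('wrist','w4');P=pts(f)
for lo,hi in((.055,.08),(.022,.045)):
  m=(P[...,2]>lo)&(P[...,2]<hi); 
  n,l,st,c=cv2.connectedComponentsWithStats(m.astype(np.uint8))
  for i in range(1,n):
    if st[i,4]>300:
        q=(P[l==i][:,:2]*1000).astype(np.float32); print(lo,st[i],[np.round(a,1) for a in cv2.minAreaRect(q)])
E
```

```text
clock: 13.5
tcp_pos: [0.594, -0.1744, 0.0166]
orientation: [1.501, 2.758, -0.001]
contact_force: [0.2, -1.2, -1.0]
grip_width: 0.0603
gripper_force: 44.2
clock: 14.1
tcp_pos: [0.5935, -0.1738, 0.0157]
orientation: [-1.501, -2.76, -0.0]
contact_force: [-0.2, 0.5, -1.2]
grip_width: 0.0811
gripper_force: 0.0
clock: 15.1
tcp_pos: [0.5937, -0.1739, 0.1566]
orientation: [1.5, 2.758, 0.0]
contact_force: [-0.4, -0.0, 0.6]
grip_width: 0.0814
gripper_force: 0.0
clock 15.1 tcp [ 0.5937 -0.1739  0.1566] yaw 122.92 tilt 0.09 F [-0.4 -0.   0.6] w 0.0814
shift [ 6.306 -0.038  1.821] turn 0.0
0.055 [ 292    0   49   23 1034] [array([526. , -70.9]), array([23.6,  8.2]), np.float64(33.2)]
0.055 [599 288  41  68 841] [array([ 791.8, -116. ]), array([26.6, 47.8]), np.float64(45.8)]
0.055 [  206   316   226   159 24820] [array([ 652.3, -265.1]), array([140.3, 113.7]), np.float64(33.1)]
0.022 [ 558    0   82   48 3304] [array([665. ,  18.9]), array([49.5, 24.5]), np.float64(31.9)]
0.022 [ 588  143   52   46 1096] [array([725.1, -37.9]), array([13.9, 26.3]), np.float64(15.9)]
0.022 [ 273  178   94   97 7892] [array([ 595.3, -174.4]), array([61.9, 65.9]), np.float64(32.9)]
0.022 [   0  237   74   93 2749] [array([ 448.9, -314.7]), array([56.7, 68.4]), np.float64(18.9)]
0.022 [ 576  271   64   58 1233] [array([ 786.4, -107.3]), array([42.5, 19.2]), np.float64(86.3)]
0.022 [ 216  293  203   33 3112] [array([ 627.2, -226.7]), array([138.3,  19. ]), np.float64(33.0)]
0.022 [608 296  32  43 978] [array([ 813.6, -111.8]), array([34.4, 12.2]), np.float64(77.2)]
```

View pics/w4.png

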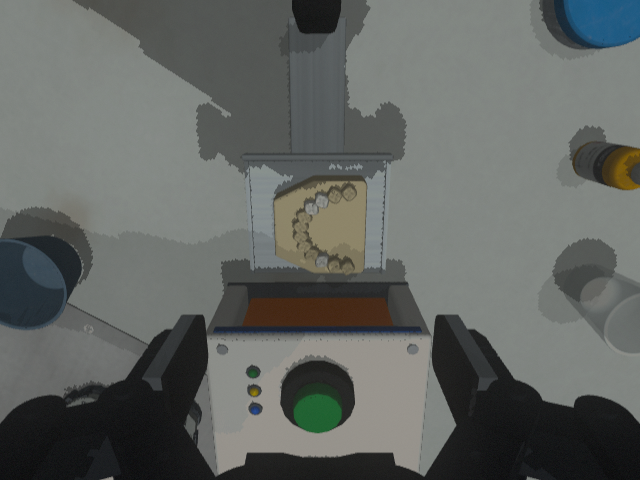

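The model stands on the bed at (320,225), which is about 1 mm off centre. Next: close the fingers and go behind the post.

```bash
python3 -m crank '[[0.95,0,0,0,0,0],[0.95,0,0,0,0,0],[0.95,0,0,0,0,0],[0.95,0,0,0,0,0],[0.95,0,0,0,0,0],[0.95,0,0,0,0,0],[0.95,0,0,0,0,0],[0.95,0,0,0,0,0],[0.95,-0.04,0,0,0,0],[0,0,0,0,0,0]]' 0; python3 -m crank '[[0,0,1,0,0,0],[0,0,1,0,0,0],[0,0,1,0,0,0],[0,0,1,0,0,0],[0,0,1,0,0,0],[0,0,0.8,0,0,0],[0,0,0,0,0,0],[0,0,0,0,0,0]]';python3 -m crank '[[-0.4,0,0,0,0,0],[-0.3,0,0,0,0,0],[-0.3,0,0,0,0,0],[0,0,0,0,0,0]]'; python3 - <<'E'
from h import *
delta([.5246,-.0685,.04],122.9)
E
```

```text
clock: 16.15
tcp_pos: [0.4983, -0.028, 0.1558]
orientation: [-1.495, -2.762, 0.0]
contact_force: [0.4, -0.7, 0.6]
grip_width: 0.0002
gripper_force: 0.0
clock: 16.95
tcp_pos: [0.5002, -0.0307, 0.0399]
orientation: [-1.501, -2.76, -0.0]
contact_force: [-0.3, 0.8, 0.0]
grip_width: -0.0002
gripper_force: 0.0
clock: 17.35
tcp_pos: [0.5117, -0.0489, 0.0401]
orientation: [1.503, 2.757, 0.0]
contact_force: [-0.2, -0.3, 0.4]
grip_width: 0.0001
gripper_force: 0.0
clock 17.35 tcp [ 0.5117 -0.0489  0.0401] yaw 122.8 tilt 0.07 F [-0.2 -0.3  0.4] w 0.0001
shift [-1.172  0.013  0.005] turn -0.002
```

```bash
python3 -m crank '[[-0.15,0,0,0,0,0],[-0.15,0,0,0,0,0],[-0.2,0,0,0,0,0],[-0.25,0,0,0,0,0],[-0.3,0,0,0,0,0],[-0.35,0,0,0,0,0],[-0.35,0,0,0,0,0],[-0.35,0,0,0,0,0],[-0.35,0,0,0,0,0],[-0.35,0,0,0,0,0],[-0.35,0,0,0,0,0],[-0.35,0,0,0,0,0]]'; python3 -m crank '[[-0.35,0,0,0,0,0],[-0.35,0,0,0,0,0],[-0.35,0,0,0,0,0],[-0.35,0,0,0,0,0],[-0.35,0,0,0,0,0],[-0.35,0,0,0,0,0],[-0.35,0,0,0,0,0],[-0.3,0,0,0,0,0],[-0.25,0,0,0,0,0],[-0.2,0,0,0,0,0],[-0.1,0,0,0,0,0],[0,0,0,0,0,0]]'; python3 - <<'E'
from h import *
# TCP at home: unit x = -107-6-11 = -124 mm
c=np.array([.6637,-.2817]);d=np.array([.543,-.840])
delta([*(c-.124*d),.04],122.9)
E
```

```text
clock: 18.55
tcp_pos: [0.5492, -0.1067, 0.0397]
orientation: [1.501, 2.76, 0.0]
contact_force: [-1.8, 2.5, 0.9]
grip_width: -0.0002
gripper_force: 1.3
clock: 19.75
tcp_pos: [0.5847, -0.1626, 0.0396]
orientation: [1.502, 2.759, -0.001]
contact_force: [0.1, 0.5, 0.3]
grip_width: -0.0001
gripper_force: 0.0
clock 19.75 tcp [ 0.5847 -0.1626  0.0396] yaw 122.88 tilt 0.05 F [0.1 0.5 0.3] w -0.0001
shift [-0.945  0.086 -0.017] turn -0.0
```

```bash
python3 -m crank '[[-0.15,0,0,0,0,0],[-0.15,0.02,0,0,0,0],[-0.15,0.02,0,0,0,0],[-0.15,0,0,0,0,0],[-0.1,0,0,0,0,0]]'; python3 -m crank '[[-0.1,0,0,0,0,0],[-0.1,0,0,0,0,0]]'; python3 -m crank '[[-0.1,0,0,0,0,0],[-0.1,0,0,0,0,0]]';python3 -m crank '[[0,0,0,0,0,0]]'
```

```text
clock: 20.25
tcp_pos: [0.5927, -0.1735, 0.0394]
orientation: [-1.501, -2.759, 0.001]
contact_force: [-3.0, 0.2, -0.1]
grip_width: 0.0001
gripper_force: 1.1
clock: 20.45
tcp_pos: [0.595, -0.1765, 0.0395]
orientation: [-1.501, -2.759, 0.0]
contact_force: [-2.3, 1.5, 0.1]
grip_width: 0.0001
gripper_force: 1.1
clock: 20.65
tcp_pos: [0.5974, -0.1798, 0.0396]
orientation: [-1.501, -2.76, -0.0]
contact_force: [-2.1, 0.9, -1.1]
grip_width: 0.0001
gripper_force: 1.1
clock: 20.75
tcp_pos: [0.5976, -0.1799, 0.0397]
orientation: [1.501, 2.759, 0.0]
contact_force: [-2.1, 1.1, 0.2]
grip_width: 0.0004
gripper_force: 0.8
```

Not at the stop yet, so I'll keep pushing slowly until the force rises.

```bash
python3 -m crank '[[-0.1,0,0,0,0,0],[0,0,0,0,0,0]]'; python3 -m crank '[[-0.1,0,0,0,0,0],[0,0,0,0,0,0]]';python3 -m crank '[[-0.1,0,0,0,0,0],[0,0,0,0,0,0]]'; python3 - <<'E'
from h import *
delta([.5953,-.1799,.04],122.9)
f=grab('wrist','w5');P=pts(f);m=(P[...,2]>.074)&(P[...,2]<.083)
n,l,st,c=cv2.connectedComponentsWithStats(m.astype(np.uint8));i=1+st[1:,4].argmax()
print(st[i],cv2.minAreaRect((P[l==i][:,:2]*1000).astype(np.float32)))
f=grab('top');P=pts(f)
for lo,hi,n in((.055,.08,'post'),):
  im=f['image']; hsv=cv2.cvtColor(im,cv2.COLOR_RGB2HSV)
  g=((hsv[...,0]>45)&(hsv[...,0]<80)&(hsv[...,1]>90)); g[:,:300]=0; g[:,390:]=0
  print(g.sum(),np.median(P[g],0) if g.any() else 0)
E
```

```text
clock: 20.95
tcp_pos: [0.5976, -0.1799, 0.0397]
orientation: [-1.498, -2.758, -0.001]
contact_force: [-5.4, 3.7, 2.5]
grip_width: 0.0001
gripper_force: 3.4
clock: 21.15
tcp_pos: [0.5975, -0.1799, 0.0397]
orientation: [-1.496, -2.757, -0.001]
contact_force: [-9.3, 6.6, 6.9]
grip_width: -0.0
gripper_force: 6.0
clock: 21.35
tcp_pos: [0.5975, -0.1799, 0.0397]
orientation: [-1.493, -2.755, -0.001]
contact_force: [-14.3, 10.8, 10.6]
grip_width: -0.0001
gripper_force: 8.6
clock 21.35 tcp [ 0.5975 -0.1799  0.0397] yaw 123.09 tilt 0.46 F [-14.3  10.8  10.6] w -0.0001
shift [ 0.061 -0.094 -0.014] turn 0.004
[ 271  344   99   73 1574] ((597.3240356445312, -171.52239990234375), (23.934314727783203, 27.553749084472656), 61.42436218261719)
106 [ 0.64200267 -0.24913406  0.09983857]
```

```bash
python3 -m crank '[[0.3,0,0,0,0,0],[0.5,0,0,0,0,0],[0.8,0,0,0,0,0],[1,0,0,0,0,0],[0.9,0,0,0,0,0],[0.9,0,-0.8,0,0,0],[0.9,0,-1,0,0,0],[0,0,-1,0,0,0],[0,0,-1,0,0,0],[0,0,-1,0,0,0],[0,0,0,0,0,0],[0,0,0,0,0,0]]'; python3 - <<'E'
from h import *
f=grab('wrist','w6');P=pts(f);hsv=cv2.cvtColor(f['image'],cv2.COLOR_RGB2HSV)
for n,(lo,hi,zl,zh) in dict(post=(0,180,.06,.08),unit=(0,180,.074,.084),green=(45,80,.085,.115)).items():
  m=(P[...,2]>zl)&(P[...,2]<zh)
  if n=='green': m&=(hsv[...,0]>lo)&(hsv[...,0]<hi)&(hsv[...,1]>90)
  k,l,st,c=cv2.connectedComponentsWithStats(m.astype(np.uint8))
  for i in range(1,k):
    if st[i,4]>200:
      q=P[l==i]; print(n,st[i],[np.round(a,1) for a in cv2.minAreaRect((q[:,:2]*1000).astype(np.float32))],np.median(q[:,2]).round(4))
m=(hsv[...,0]<15)&(hsv[...,1]>150); m[:, :150]=0;m[:,500:]=0
print('flap',m.sum(),np.percentile(P[m],[5,50,95],axis=0).round(3).tolist())
delta([.6432,-.2514,.13],122.9)
E
```

```text
clock: 22.65
tcp_pos: [0.5429, -0.0956, 0.1358]
orientation: [1.5, 2.759, -0.0]
contact_force: [-0.3, 0.9, -0.0]
grip_width: -0.0002
gripper_force: 0.0
post [626 326  14  22 227] [array([728.7, -38.4]), array([ 7.4, 13.7]), np.float64(42.4)] 0.0622
post [313 414  14  26 334] [array([ 605.8, -190.8]), array([ 8.1, 11.9]), np.float64(33.0)] 0.0705
flap 355 [[0.6, -0.226, 0.038], [0.627, -0.223, 0.047], [0.631, -0.185, 0.094]]
clock 22.7 tcp [ 0.5424 -0.0956  0.1352] yaw 122.93 tilt 0.03 F [-0.4 -0.3 -1. ] w -0.0002
shift [-9.276e+00 -3.000e-03  2.600e-01] turn 0.001
```

View pics/w6.png

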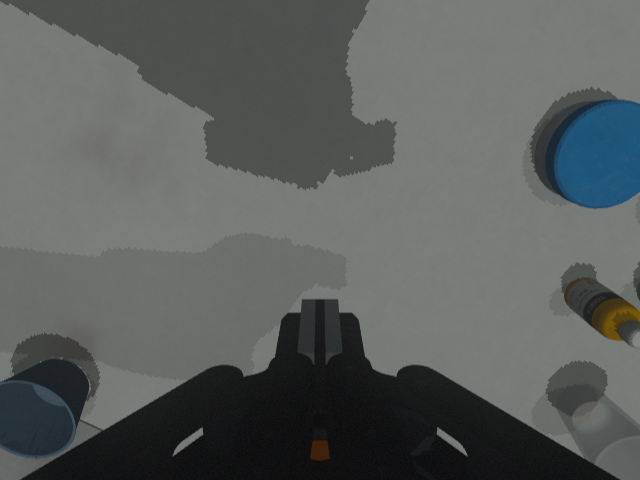

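The gripper hides the unit from the wrist camera, so I'll check the flap and tray from the scene camera.

```bash
python3 - <<'E'
from h import *
f=grab('scene');im=f['image'];P=pts(f);hsv=cv2.cvtColor(im,cv2.COLOR_RGB2HSV)
cv2.imwrite('pics/s6.png',cv2.resize(im[185:315,250:400],(750,600)[:2] if 0 else (690,598),interpolation=cv2.INTER_CUBIC)[:,:,::-1])
g=(hsv[...,0]>45)&(hsv[...,0]<80)&(hsv[...,1]>90); g[:,:280]=0;g[:,350:]=0
Q=P[g];Q=Q[Q[:,2]>.095];print('green',len(Q),np.median(Q,0).round(4),cv2.minEnclosingCircle((Q[:,:2]*1000).astype(np.float32)))
a=(hsv[...,0]<15)&(hsv[...,1]>150); a[:,:280]=0;a[:,350:]=0;a[:215]=0;a[275:]=0
Q=P[a]; c=np.array([.6637,-.2817]);d=np.array([.543,-.840]); s=(Q[:,:2]-c)@d
print('flap n',len(Q)); 
for lo in (.015,.025,.035,.045): 
  k=(Q[:,2]>lo)&(Q[:,2]<lo+.01); print(lo,k.sum(),np.median(s[k]).round(4) if k.any() else '')
E
```

```text
green 5 [ 0.5158 -0.0619  0.2827] ((220.42628479003906, 317.54180908203125), 518.584228515625)
flap n 217
0.015 43 -0.0674
0.025 55 -0.0674
0.035 59 -0.0677
0.045 45 -0.0678
```

View pics/s6.png

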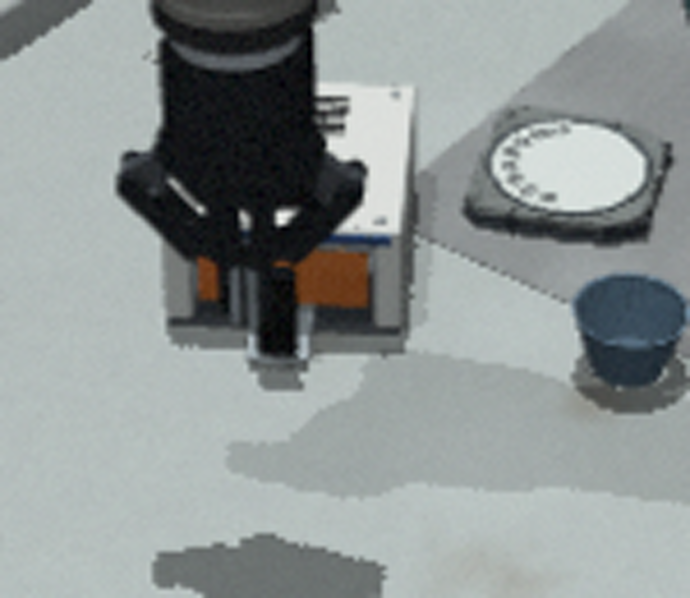

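The flap is vertical at every height (unit x about -67.5 mm) and the post is at its home position, so step 2 is met. Now the button.

```bash
python3 -m crank '[[-0.5,0,-0.2,0,0,0],[-0.9,0,0,0,0,0],[-0.9,0,0,0,0,0],[-0.9,0,0,0,0,0],[-0.9,0,0,0,0,0],[-0.9,0,0,0,0,0],[-0.9,0,0,0,0,0],[-0.9,0,0,0,0,0],[-0.9,0,0,0,0,0],[-0.9,0,0,0,0,0],[-0.6,0,0,0,0,0],[0,0,0,0,0,0]]' 0; python3 -m crank '[[0,0,0.8,0,0,0],[0,0,0.5,0,0,0],[0,0,0.2,0,0,0],[0,0,0.1,0,0,0],[0,0,0,0,0,0]]'; python3 -c "
from h import *
delta([.6432,-.2505,.094],122.9)"
```

```text
clock: 23.95
tcp_pos: [0.6433, -0.2533, 0.1388]
orientation: [1.506, 2.757, -0.001]
contact_force: [-0.0, 0.8, 0.0]
grip_width: -0.0001
gripper_force: 0.0
clock: 24.45
tcp_pos: [0.6428, -0.2498, 0.1074]
orientation: [-1.5, -2.76, 0.0]
contact_force: [-0.3, 0.6, 0.3]
grip_width: 0.0002
gripper_force: 0.0
clock 24.45 tcp [ 0.6428 -0.2498  0.1074] yaw 122.95 tilt 0.03 F [-0.3  0.6  0.3] w 0.0002
shift [-0.04  -0.001  0.671] turn 0.001
```

```bash
python3 -m crank '[[0,0,0.2,0,0,0],[0,0,0.2,0,0,0],[0,0,0.1,0,0,0],[0,0,0,0,0,0]]'; python3 -m crank '[[0,0,0.1,0,0,0],[0,0,0.1,0,0,0],[0,0,0,0,0,0]]'; python3 -m crank '[[0,0,0.05,0,0,0],[0,0,0,0,0,0]]'
```

```text
clock: 24.85
tcp_pos: [0.6433, -0.2503, 0.0979]
orientation: [1.501, 2.759, 0.0]
contact_force: [0.1, -0.1, 2.4]
grip_width: -0.0
gripper_force: 1.3
clock: 25.15
tcp_pos: [0.6433, -0.2503, 0.0943]
orientation: [1.501, 2.759, 0.0]
contact_force: [-1.2, 0.6, 4.5]
grip_width: -0.0001
gripper_force: 2.4
clock: 25.35
tcp_pos: [0.6433, -0.2502, 0.0941]
orientation: [1.501, 2.759, -0.0]
contact_force: [-2.3, 0.5, 11.5]
grip_width: 0.0001
gripper_force: 5.4
```

Bottomed out at z = 0.0941 with 11.5 N. Hold for 6 s.

```bash
for i in 1 2 3 4 5; do python3 -m crank '[[0,0,0,0,0,0],[0,0,0,0,0,0],[0,0,0,0,0,0],[0,0,0,0,0,0],[0,0,0,0,0,0],[0,0,0,0,0,0],[0,0,0,0,0,0],[0,0,0,0,0,0],[0,0,0,0,0,0],[0,0,0,0,0,0],[0,0,0,0,0,0],[0,0,0,0,0,0]]' | egrep 'clock|tcp|contact'; done; python3 -m crank '[[0,0,-0.2,0,0,0],[0,0,-0.4,0,0,0],[0,0,-1,0,0,0],[0,0,-1,0,0,0],[0,0,-1,0,0,0],[0,0,-1,0,0,0],[0,0,-1,0,0,0],[0,0,0,0,0,0],[0,0,0,0,0,0],[0,0,0,0,0,0],[0,0,0,0,0,0]]'; python3 - <<'E'
from h import *
f=grab('scene');P=pts(f);hsv=cv2.cvtColor(f['image'],cv2.COLOR_RGB2HSV)
a=(hsv[...,0]<15)&(hsv[...,1]>150); a[:,:280]=0;a[:,350:]=0;a[:215]=0;a[275:]=0
Q=P[a]; s=(Q[:,:2]-[.6637,-.2817])@[.543,-.840]; print('flap',[np.median(s[abs(Q[:,2]-z)<.006]).round(4) for z in (.02,.03,.04,.05)])
f=grab('wrist');P=pts(f);m=(P[...,2]>.055)&(P[...,2]<.075);m[:,:250]=0;m[:,400:]=0;Q=P[m]
print('post',len(Q),((np.median(Q[:,:2],0)-[.6637,-.2817])@[.543,-.840]).round(4))
E
```

```text
clock: 26.55
tcp_pos: [0.6433, -0.2503, 0.0941]
contact_force: [-1.9, 1.0, 10.9]
clock: 27.75
tcp_pos: [0.6433, -0.2503, 0.0941]
contact_force: [-2.4, 0.7, 9.5]
clock: 28.95
tcp_pos: [0.6434, -0.2503, 0.0941]
contact_force: [-3.2, 0.2, 10.5]
clock: 30.15
tcp_pos: [0.6433, -0.2502, 0.0941]
contact_force: [-2.4, 0.3, 10.3]
clock: 31.35
tcp_pos: [0.6433, -0.2503, 0.0941]
contact_force: [-2.4, 0.6, 10.3]
clock: 32.45
tcp_pos: [0.6422, -0.2502, 0.2033]
orientation: [-1.5, -2.758, 0.001]
contact_force: [-0.8, -0.0, 0.6]
grip_width: -0.0002
gripper_force: 0.0
flap [np.float64(-0.0676), np.float64(-0.0683), np.float64(-0.0681), np.float64(-0.0681)]
post 1326 -0.1011
```

```bash
python3 -c "
from bench import r
print(r.hand_in())"
```

```text
the job is handed in; nothing more can be done
None
```

I handed the job in at about 32.5 s; no verdict came back. The model went into the white unit upright (not visible once inside), the tray is home with the flap shut, and the green button was held fully down for about 6 s, then released; the arm never went near the tin, cup or amber bottle.

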